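Back a ratcheted sample feed wheel off by one notch

TASK

The sample feed wheel has been fed one notch too far. Flip its ratchet pawl up off the teeth by pushing the orange thumb ball with a fingertip, push the wheel back exactly one notch (clockwise seen from above) by one of its upright pegs so that the red pan stands at the white pointer, then push the thumb ball the other way so that the pawl lies down in its notch again. Only push with the fingers: do not grip the ball or the pegs, and leave the glassware and other things round the feeder alone.

Things in the scene. Friction and masses are not known exactly. Their poses are not given: they have to be found in the camera images.
- feeder: sample feed wheel on a fixed grey round foot 180 mm across. Origin: on the wheel's vertical axis at worktop height; z up. White pointer on its -x side, pawl on its -y side. The aluminium wheel (152 mm across, top face at 30 mm) carries a rim of 8 saw teeth 8 mm high (radius 59 to 75 mm), 8 pans 7 mm high (radius 42 mm, every 45 degrees, one red) and 4 upright pegs.
- wheel (a joint): wheel angle, rad, counter-clockwise from above positive (feed direction). A notch is 0.785. Starts within 0.05 of 0; backward is negative; the red pan is at the pointer at -0.785. Pawl down: a tooth face meets the claw and blocks backward turning about 0.06 behind the middle of a notch (0, -0.785); forward is free. Friction about 2 N at a peg; it stays where it is left.
- pawl (a joint): pawl swing, rad: 0 down in a notch, 0.87 up at its stop. Weighted over centre: let go below 0.48 it falls down, above 0.60 up; under 1 N at the ball. Pivot along the feeder's y at (-68, -68, 44) mm in its frame. A yellow arm 68 mm long, 10 mm wide runs from it along +x to the claw; a thumb lever with an orange ball stands 70 degrees from the arm, with about 50 mm between ball and arm.
- thumb_ball (a point): centre of the orange ball (20 mm across) on the thumb lever, 60 mm from the pivot. Pawl down: at (-47, -68, 100) mm in the feeder frame; pawl up: at (-98, -68, 96) mm. Push it along the feeder's -x to lift the pawl, along +x to lower it. After lifting, withdraw the finger upward: the raised arm stands behind it.
- claw_tip (a point): lower end of the claw at the pawl's free end; pawl down, it lies 30 mm above the worktop in a notch
- peg_0 (a point): centre of the top of an upright steel peg on the wheel, 9 mm thick, 45 mm tall above the wheel's top face, 50 mm from the wheel's axis; with the wheel at 0 it stands at 22.5 degrees counter-clockwise from the feeder's +x
- peg_1 (a point): the same, next peg, at 112.5 degrees (left of the axis as the robot sees it; clockwise turning moves it away from the robot)
- peg_2 (a point): the same, at 202.5 degrees
- peg_3 (a point): the same, at 292.5 degrees, nearest the pawl
- red_pan (a point): centre of the rim of the red sample pan on the wheel, 23 mm across, 37 mm above the worktop
- pointer_tip (a point): tip of the fixed white pointer beside the wheel, 37 mm above the worktop, 80 mm from the wheel's axis
- vial_a: bystander: glass vial with white cap, 27 mm across, 66 mm tall, to the left of the feeder; origin under its middle
- vial_b: bystander: glass vial with blue cap, 27 mm across, 66 mm tall, to the left of the feeder; origin under its middle
- jar: bystander: jar with red lid, 50 mm across, 72 mm tall; origin under its middle
- beaker: bystander: glass beaker, 53 mm across, 70 mm tall; origin under its middle
- timer: bystander: small white lab timer, 72 x 62 x 19 mm; origin under its middle
- notebook: bystander: black notebook lying flat, 120 x 85 x 16 mm; origin under its middle
- wash_bottle: bystander: white wash bottle with red spout, 172 mm tall; origin under its middle
- sizer_tower: fixed tall grey instrument to the right of and behind the feeder, never moved: from its origin (under its middle) it reaches 0.20 m towards the robot, 0.10 m to the right and 0.11 m to the left; its front part is 0.29 m high, the rest up to 0.5 m. Keep gripper and wrist clear.
- sizer_base: fixed wide instrument at the right of the worktop, never moved: from its origin it reaches 0.23 m towards the robot, 0.27 m to the right, 0.12 m to the left; its front is 0.16 m high, the rest up to 0.4 m. Keep the arm clear.

How it is judged:
On the way:
1. the pawl is flipped up off the teeth, before the wheel has been pushed back (value of joint pawl above 0.7 rad and value of joint wheel above -0.2 rad), for 0.2 s.
At the end, for the whole second after the job is handed in: The wheel stands one notch back (joint between -0.88 and -0.66 rad, so that the red pan is within about 6 degrees of the pointer), at rest, and the pawl lies down in the notch (joint below 0.06 rad) (value of joint wheel between -0.88 and -0.66 rad and value of joint pawl below 0.06 rad and velocity of joint wheel between -0.05 and 0.05 rad/s); the robot touches nothing.
It fails at once if the wheel is fed further forward by about half a notch or more (value of joint wheel above 0.4 rad).
It fails at once if the wheel is pushed back by about two notches (value of joint wheel below -1.4 rad).
It fails at once if the thumb ball is taken between the fingers (distance between the grasp point and thumb_ball below 0.009 m and contact force between the fingers and pawl above 0.3 N).
It fails at once if a peg is taken between the fingers (contact force between the fingers and wheel above 0.3 N and ((horizontal distance between the grasp point and peg_0 below 0.007 m and z of the grasp point in the frame of peg_0 below 0.012 m) or (horizontal distance between the grasp point and peg_1 below 0.007 m and z of the grasp point in the frame of peg_1 below 0.012 m) or (horizontal distance between the grasp point and peg_2 below 0.007 m and z of the grasp point in the frame of peg_2 below 0.012 m) or (horizontal distance between the grasp point and peg_3 below 0.007 m and z of the grasp point in the frame of peg_3 below 0.012 m))).
It fails at once if something standing round the feeder is moved by more than 20 mm or knocked over (distance of any of vial_a, vial_b, jar, beaker, timer, notebook, wash_bottle from where it was at the start of the episode above 0.02 m or angle between any of vial_a, vial_b, jar, beaker, wash_bottle's own z axis and vertical above 0.5 rad).
It also fails if it takes over 64 s, if anything falls off the work surface, if the arm or the gripper's body presses on something with over 40 N, if the wrist force passes 120 N, or if a joint passes its speed limit or range.

ROBOT

A 6-joint arm with a two-finger parallel gripper is mounted at the origin on a cart in front of the work surface, level with it; the furniture and walls round the work are solid. World frame = base frame: x ahead of the robot, y to its left, z up, the work surface at z = 0. Lengths are in m, angles in rad, forces in N, time in s.
With the tool pointing down it reaches from about 0.4 to 0.825 m from the base axis. Payload 7 kg.
Tool frame: the origin (TCP) lies midway between the tips of the shut fingers; the grasp point (between the pads) lies 19 mm behind it; y points along the fingers, z is the direction in which the jaws open and shut, and the axes are right-handed (so a half turn about y gives the same grasp; the last joint's range is limited). The gripper opens to 88 mm and grips with 3 to 60 N. Pads are 19 mm wide; open, the fingers measure 130 mm over their backs; the gripper's body (78 mm by 193 mm) begins 47 mm behind the grasp point.
Start: joints at [-0.942, 0.359, 0.012, 0, -1.224, -0.288], TCP at [0.226, -0.636, 0.227] pointing down, gripper open.
Joint ranges: [-3.07, 3.07], [-1.43, 2.12], [-1.02, 1.25], [-3.03, 1.67], [-3.05, -0], [-3.03, 3.03]. Speed limits (rad/s): [2.39, 2.39, 3.01, 3.14, 3.14, 3.14].

INTERFACE

Orientations are given as [roll, pitch, yaw] about the fixed x, y, z axes, in that order (R = Rz(yaw) Ry(pitch) Rx(roll)).
In Python, from station import arm gives the robot as it stands.
- The arm moves only by the tool move_arm, never from a script. Its argument "deltas" is a list of rows, each an object with "dp": the shift along the tool's x, y, z in mm, a list of three; "rotation": the turn, a rotation vector about the tool's x, y, z in degrees, a list of three. A call has 1 to 5 rows; each row shifts and turns the pose as measured when the row begins, along the tool's axes as they then stand; what a row does not reach is not made up. A row lasts 1/12 s, in which the tool goes at most 41.7 mm and 7.16 degrees, less where a joint would pass 70% of its speed; a pose out of reach is approached as far as the arm can. A call is refused whole if a number of a shift passes 41.7 or a number of a turn 7.16, either way. A call with a gripper value outside its range is refused whole. "jaw" is the closure in counts, from 0 (fully open) to 255 (shut), set as the call begins (left out, the last holds). The fingers move at their own pace and stop on an object; "squeeze" is the grip in N (left out, the last holds). Time passes only in rows, so rows that do not move let the fingers close. It gives the time, the measured TCP pose, the force and the opening at its end, in the units of the state.
- arm.get_state(): the state, without advancing time (a new reading comes with each control period).
- arm.grab_frame(name): name is "scene" or "side" or "wrist"; returns a dict with "pixels" (400x640x3 uint8, red, green, blue), "z_map" (400x640 float32, m along the optical axis (not along the pixel's ray), 0 where there is no reading), "fx", "fy", "cx", "cy" (pixels), "k1" (the pictures are not rectified: a ray, as slopes to the right and down, at radius r is drawn at 1 + k1 r^2 times it, then the intrinsics apply), "cam_to_world" (4x4, takes a point from camera to world coordinates); the wrist camera has in their place "mount" (4x4, takes a point from camera to tool coordinates, whose origin is the TCP and whose axes are the tool frame's). Camera axes: x right, y down, z forward; pixel columns grow to the right and rows downward; lengths in m; the calibration is good to about 2 mm. A picture is of the moment at which its call begins: read the wrist's pose just before it.
- arm.job_done(): hands the job in, once; it reports no verdict.
The state is a dict: "t": time; "q": joint angles; "qd": joint speeds; "joint_efforts": joint torques, N m; "eef_pos": TCP position; "ee_rot": TCP orientation; "force": force on the tool from outside, world axes, zero at the start; "moment": the same for the moment, N m; "width": finger opening in m.
Only numpy, scipy, OpenCV 4.12 (cv2) and the standard library are available. Lean on these libraries where they do the work, as an engineer would, in place of code of your own. Each camera call takes 0.05 s, during which the arm holds its last target.

## Working session

There is one attempt and no reset: what is moved stays moved. The work goes in short steps, Python scripts to look and compute and a tool call to move; the robot and the scene stay as the last step left them, time stands still between calls to the robot, and variables do not carry over. Pictures are saved under pics/ and viewed, and the job is handed in when it is done.

Besides the shell and the picture viewer there is one more tool, called after "Emit:" as name([rows], argument=value, ...), one row to a line, values as JSON. move_arm: Moves the arm, as the interface text tells. Its arguments: {"type":"object","properties":{"deltas":{"type":"array","items":{"type":"object","properties":{"dp":{"type":"array","items":{"type":"number"}},"rotation":{"type":"array","items":{"type":"number"}}}}},"jaw":{"type":"number"},"squeeze":{"type":"number"}},"required":["deltas"]}

```bash
ls; mkdir -p pics
cat > h.py <<'E'
import numpy as np, cv2
from station import arm
from scipy.spatial.transform import Rotation as R
def save(f,n): cv2.imwrite(f'pics/{n}.png',f['pixels'][:,:,::-1])
def pts(f):
    h,w=f['z_map'].shape
    u,v=np.meshgrid(np.arange(w),np.arange(h))
    xd=(u-f['cx'])/f['fx'];yd=(v-f['cy'])/f['fy']
    x,y=xd.copy(),yd.copy()
    for _ in range(20):
        s=1+f['k1']*(x*x+y*y); x=xd/s;y=yd/s
    z=f['z_map']; P=np.stack([x*z,y*z,z],-1)
    T=f['cam_to_world']
    return P@T[:3,:3].T+T[:3,3]
def proj(f,p):
    T=np.linalg.inv(f['cam_to_world']); c=T[:3,:3]@np.array(p)+T[:3,3]
    x,y=c[:2]/c[2]; s=1+f['k1']*(x*x+y*y)
    return f['fx']*x*s+f['cx'],f['fy']*y*s+f['cy']
def grab(n):
    s=arm.get_state(); f=arm.grab_frame(n)
    if n=='wrist':
        T=np.eye(4);T[:3,:3]=R.from_euler('xyz',s['ee_rot']).as_matrix();T[:3,3]=s['eef_pos']
        f['cam_to_world']=T@f['mount']
    return f
E
python3 - <<'E'
from h import *
s=arm.get_state();print(s)
print(R.from_euler('xyz',s['ee_rot']).as_matrix().round(3))
for n in('scene','side'):
    f=grab(n);save(f,n+'0');np.savez(n+'0.npz',**f);print(n,f['cam_to_world'].round(3))
E
```

```text
pics
{'t': 0.0, 'q': array([-9.41881313e-01,  3.59384304e-01,  1.10615407e-02, -3.65156045e-04,
       -1.22413433e+00, -2.88078269e-01]), 'qd': array([-0.0006411 , -0.00178121, -0.0015888 , -0.00033268,  0.00015655,
       -0.00120414]), 'joint_efforts': array([-3.66342128e-04, -5.82713699e+01,  2.93048483e+01,  6.99690118e+00,
        6.88182103e-03, -1.54354439e-04]), 'eef_pos': array([ 0.22542904, -0.63570889,  0.22562284]), 'ee_rot': array([-1.56910646e+00,  1.42763712e-04,  3.40712515e-01]), 'force': array([-0.1950121 , -0.45330293,  0.30936085]), 'moment': array([ 0.05831033, -0.0242749 ,  0.02561292]), 'width': 0.08737033686911762}
[[ 0.943 -0.001 -0.334]
 [ 0.334  0.002  0.943]
 [-0.    -1.     0.002]]
scene [[-0.461 -0.643  0.612 -0.252]
 [-0.887  0.346 -0.306  0.478]
 [-0.015 -0.684 -0.73   1.067]
 [ 0.     0.     0.     1.   ]]
side [[-0.85  -0.247  0.465 -0.046]
 [-0.527  0.418 -0.74   1.061]
 [-0.011 -0.874 -0.486  0.747]
 [ 0.     0.     0.     1.   ]]
```

View pics/scene0.png

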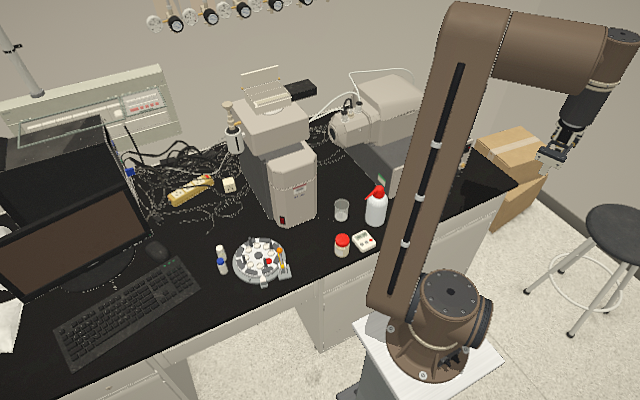

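View pics/side0.png

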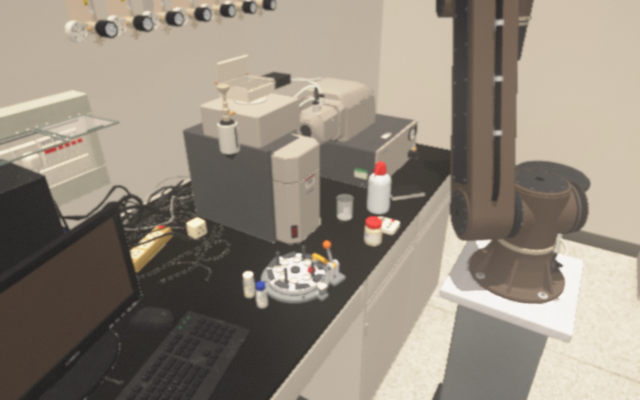

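The feeder is at about (262,260) in the scene picture and (300,275) in the side picture. I'll zoom in and measure.

Run:
```python
from h import *
for n,(x0,y0,x1,y1) in (('scene',(200,215,320,305)),('side',(230,215,390,335))):
    f=dict(np.load(n+'0.npz'))
    im=f['pixels'][y0:y1,x0:x1,::-1]; k=800/(x1-x0)
    cv2.imwrite(f'pics/{n}0z.png',cv2.resize(im,(800,int((y1-y0)*k)),interpolation=cv2.INTER_CUBIC))
    P=pts(f); hsv=cv2.cvtColor(f['pixels'],cv2.COLOR_RGB2HSV)
    m=np.zeros(P.shape[:2],bool);m[y0:y1,x0:x1]=1
    H,S,V=[hsv[...,i].astype(int) for i in range(3)]
    for nm,c in (('orange',(H>=7)&(H<=17)&(S>150)&(V>120)),('red',((H<5)|(H>175))&(S>170)&(V>90)),('yellow',(H>17)&(H<32)&(S>120)&(V>100))):
        k_=c&m&(f['z_map']>0)
        v,u=np.nonzero(k_)
        if len(u):print(n,nm,len(u),u.mean(),v.mean(),np.median(P[k_],0).round(4))
        if nm!='red': print(P[k_].min(0).round(3),P[k_].max(0).round(3))
```

```text
scene orange 17 279.29411764705884 250.35294117647058 [0.4164 0.2651 0.1037]
[0.411 0.255 0.039] [0.476 0.274 0.109]
scene red 41 273.2682926829268 245.70731707317074 [0.4535 0.2943 0.0344]
scene yellow 37 280.2162162162162 259.0810810810811 [0.4152 0.2686 0.0496]
[0.393 0.256 0.012] [0.445 0.276 0.111]
side orange 54 326.4259259259259 243.72222222222223 [0.4183 0.2678 0.1045]
[ 0.41   0.118 -0.003] [0.506 0.276 0.112]
side red 91 372.9010989010989 222.0 [0.3826 0.0611 0.0713]
side yellow 100 319.8 257.97 [0.4481 0.2603 0.0473]
[ 0.391  0.187 -0.003] [0.503 0.27  0.052]
```

View pics/scene0z.png

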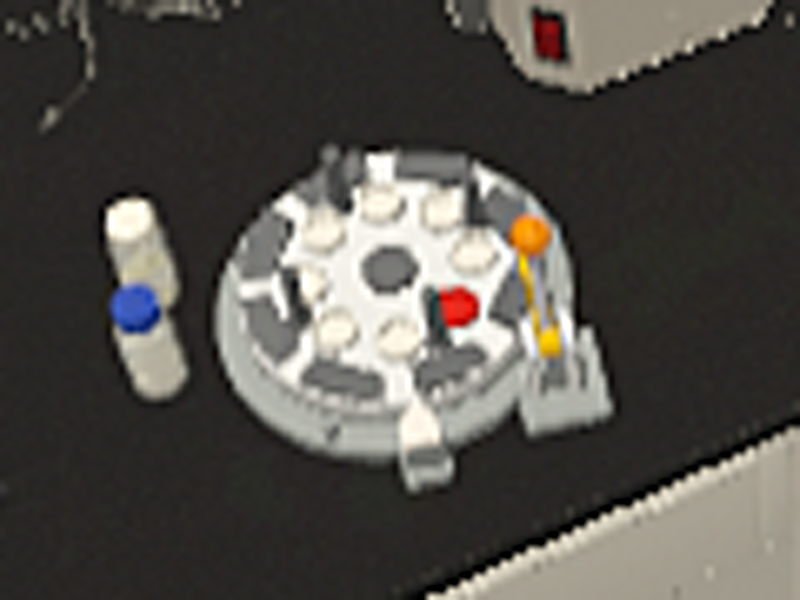

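View pics/side0z.png

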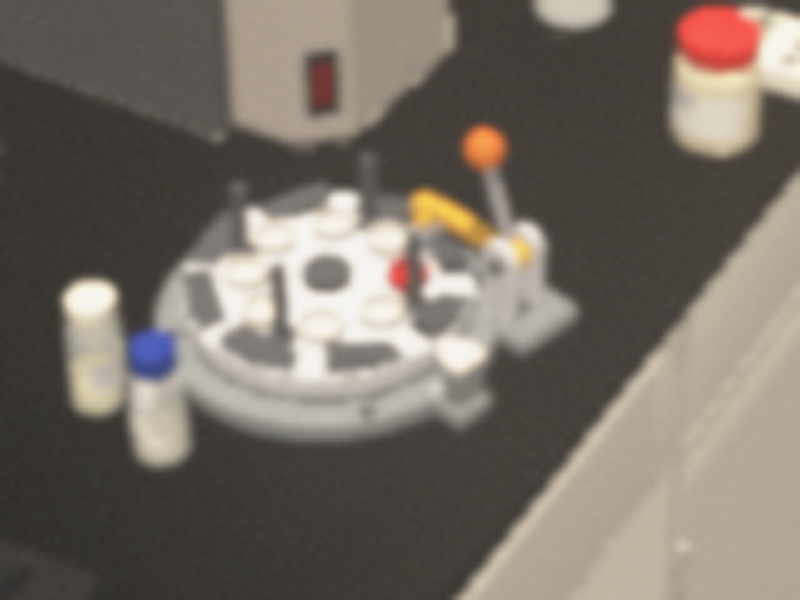

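```bash
cat >> h.py <<'E'
def ray(f,u,v,z):
    xd=(u-f['cx'])/f['fx'];yd=(v-f['cy'])/f['fy'];x,y=xd,yd
    for _ in range(20):
        s=1+f['k1']*(x*x+y*y); x=xd/s;y=yd/s
    T=f['cam_to_world'];d=T[:3,:3]@np.array([x,y,1]);o=T[:3,3]
    return o+d*(z-o[2])/d[2]
E
python3 - <<'E'
from h import *
f=dict(np.load('scene0.npz'));k=800/120
S=lambda a,b,z: print('scene',ray(f,200+a/k-.5,215+b/k-.5,z).round(4))
S(390,268,.03);S(422,405,.037);S(457,307,.037);S(530,235,.1)
f=dict(np.load('side0.npz'));k=5
S=lambda a,b,z: print('side',ray(f,230+a/k-.5,215+b/k-.5,z).round(4))
S(327,272,.03);S(440,352,.037);S(407,274,.037);S(485,148,.1)
# foot circle: table-level blob via depth
from scipy.optimize import least_squares
for n,(x0,y0,x1,y1) in (('scene',(225,230,295,290)),('side',(255,240,350,310))):
    f=dict(np.load(n+'0.npz'));P=pts(f)[y0:y1,x0:x1].reshape(-1,3)
    k=(P[:,2]>.026)&(P[:,2]<.042); Q=P[k][:,:2]
    c=np.median(Q,0)
    # enclosing-circle robust
    for _ in range(30):
        r=np.linalg.norm(Q-c,axis=1); Q=Q[r<.085]; (c2,rr)=cv2.minEnclosingCircle(Q.astype(np.float32)*1000); 
        c=np.array(c2)/1000
    print(n,len(Q),c,rr, [np.percentile(P[P[:,2]>-.05][:,2],q).round(4) for q in(5,50)])
E
```

```text
scene [0.4868 0.3197 0.03  ]
scene [0.4011 0.3367 0.037 ]
scene [0.4448 0.3003 0.037 ]
scene [0.4234 0.2651 0.1   ]
side [0.4842 0.3138 0.03  ]
side [0.3965 0.3446 0.037 ]
side [0.4428 0.3012 0.037 ]
side [0.4198 0.2616 0.1   ]
scene 1188 [0.47488727 0.32738458] 84.51993560791016 [np.float64(-0.0041), np.float64(0.0049)]
side 1689 [0.47182397 0.32935065] 84.4304428100586 [np.float64(-0.002), np.float64(0.0099)]
```

Run:
```python
from h import *
f=dict(np.load('scene0.npz'));P=pts(f)
for nm,u,v in(('bottle',377,190),('bottle',376,208),('jar',342,240),('timer',365,240),('beaker',341,205),('basefront',395,170),('base',400,95),('towerfront',295,150),('vialw',221,250),('vialb',222,262),('tower L',232,115),('box',520,150)):
    print(nm,P[v,u].round(3))
# coarse height map
ok=(f['z_map']>0)
g={}
for p in P[ok]:
    if 0.1<p[0]<1.1 and -.9<p[1]<.6 and p[2]<.8:
        k=(int(p[0]//.1),int(p[1]//.1)); g[k]=max(g.get(k,0),p[2])
print('rows x .1-1.1, cols y .5 .. -.9')
for i in range(1,11): print(i,[round(g.get((i,j),-1),2) for j in range(5,-10,-1)])
```

```text
bottle [ 0.447 -0.11   0.166]
bottle [ 0.424 -0.098  0.104]
jar [0.381 0.06  0.072]
timer [ 0.38  -0.035  0.014]
beaker [ 0.545 -0.034  0.037]
basefront [ 0.509 -0.231  0.154]
base [ 0.689 -0.354  0.325]
towerfront [0.636 0.098 0.283]
vialw [0.542 0.425 0.058]
vialb [0.49  0.437 0.065]
tower L [0.825 0.236 0.35 ]
box [ 0.706 -1.334 -0.323]
rows x .1-1.1, cols y .5 .. -.9
1 [-1, -1, -1, 0, np.float64(0.39), np.float64(0.68), np.float64(0.8), np.float64(0.8), np.float64(0.79), -1, -1, np.float64(0.66), np.float64(0.67), 0, 0]
2 [-1, 0, 0, 0, 0, np.float64(0.71), np.float64(0.8), np.float64(0.78), -1, -1, -1, np.float64(0.67), np.float64(0.67), np.float64(0.33), 0]
3 [np.float64(0.01), np.float64(0.01), np.float64(0.04), np.float64(0.06), np.float64(0.0), np.float64(0.08), np.float64(0.02), np.float64(0.0), -1, np.float64(0.0), np.float64(0.0), np.float64(0.0), np.float64(0.0), np.float64(0.0), 0]
4 [np.float64(0.02), np.float64(0.07), np.float64(0.08), np.float64(0.11), np.float64(0.0), np.float64(0.07), np.float64(0.17), np.float64(0.17), np.float64(0.0), -1, np.float64(0.0), np.float
[... 649 characters left out ...]
, np.float64(0.37), np.float64(0.33), np.float64(0.33), -1, -1, -1, -1]
8 [np.float64(0.04), np.float64(0.05), np.float64(0.05), np.float64(0.39), np.float64(0.5), np.float64(0.5), np.float64(0.01), np.float64(0.01), np.float64(0.37), np.float64(0.33), np.float64(0.33), np.float64(0.3), -1, -1, -1]
9 [np.float64(0.39), np.float64(0.39), np.float64(0.1), np.float64(0.29), -1, -1, np.float64(0.02), np.float64(0.06), np.float64(0.16), np.float64(0.33), np.float64(0.31), np.float64(0.3), np.float64(0.23), -1, -1]
10 [np.float64(0.43), np.float64(0.43), np.float64(0.62), np.float64(0.6), np.float64(0.6), np.float64(0.6), np.float64(0.6), np.float64(0.58), np.float64(0.56), -1, -1, -1, -1, -1, -1]
```

Emit:
move_arm([
  {"dp": [0, -18, 0], "rotation": [0, 7, 0]},
  {"dp": [0, -18, 0], "rotation": [0, 7, 0]},
  {"dp": [0, -18, 0], "rotation": [0, 7, 0]},
  {"dp": [0, -18, 0], "rotation": [0, 7, 0]},
  {"dp": [0, -18, 0], "rotation": [0, 7, 0]},
], jaw=255, squeeze=10)

```text
t: 0.52
eef_pos: [0.2243, -0.6327, 0.3102]
ee_rot: [-1.558, 0.011, -0.283]
force: [-0.3, -1.1, 1.0]
width: 0.0598
```

Emit:
move_arm([
  {"dp": [0, 0, 40]},
  {"dp": [0, 0, 41]},
  {"dp": [0, 0, 41]},
  {"dp": [0, 0, 41]},
  {"dp": [0, 0, 41]},
])

```text
$.deltas[0]: bad value
```

Emit:
move_arm([
  {"dp": [0, 0, 41]},
  {"dp": [0, 0, 41]},
  {"dp": [0, 0, 41]},
  {"dp": [0, 0, 41]},
  {"dp": [0, 0, 41]},
])

```text
$.deltas[0]: bad value
```

Rotation has to be given in every row.

Emit:
move_arm([
  {"dp": [0, 0, 41], "rotation": [0, 0, 0]},
  {"dp": [0, 0, 41], "rotation": [0, 0, 0]},
  {"dp": [0, 0, 41], "rotation": [0, 0, 0]},
  {"dp": [0, 0, 41], "rotation": [0, 0, 0]},
  {"dp": [0, 0, 41], "rotation": [0, 0, 0]},
])

```text
t: 0.93
eef_pos: [0.2824, -0.4377, 0.3108]
ee_rot: [-1.559, 0.014, -0.302]
force: [1.6, 1.1, 1.0]
width: 0.0265
```

Emit:
move_arm([
  {"dp": [0, 0, 41], "rotation": [0, 0, 0]},
  {"dp": [0, 0, 41], "rotation": [0, 0, 0]},
  {"dp": [0, 0, 41], "rotation": [0, 0, 0]},
  {"dp": [0, 0, 41], "rotation": [0, 0, 0]},
  {"dp": [0, 0, 41], "rotation": [0, 0, 0]},
])

```text
t: 1.35
eef_pos: [0.3408, -0.2378, 0.3117]
ee_rot: [-1.558, 0.016, -0.305]
force: [1.3, 0.7, -0.7]
width: 0.001
```

Emit:
move_arm([
  {"dp": [-4, 0, 41], "rotation": [0, 0, 0]},
  {"dp": [-4, 0, 41], "rotation": [0, 0, 0]},
  {"dp": [-4, 0, 41], "rotation": [0, 0, 0]},
  {"dp": [-4, 0, 41], "rotation": [0, 0, 0]},
  {"dp": [-4, 0, 41], "rotation": [0, 0, 0]},
])

```text
t: 1.77
eef_pos: [0.3802, -0.0332, 0.3149]
ee_rot: [-1.556, 0.014, -0.306]
force: [0.8, 0.5, -0.8]
width: 0.0004
```

Emit:
move_arm([
  {"dp": [-4, 0, 41], "rotation": [0, 0, 0]},
  {"dp": [-4, 0, 41], "rotation": [0, 0, 0]},
  {"dp": [-4, 0, 41], "rotation": [0, 0, 0]},
  {"dp": [-4, 0, 30], "rotation": [0, 0, 0]},
  {"dp": [0, 0, 0], "rotation": [0, 0, 0]},
])

```text
t: 2.18
eef_pos: [0.4088, 0.1268, 0.3178]
ee_rot: [-1.552, 0.013, -0.299]
force: [0.4, -0.4, 1.2]
width: 0.0007
```

Run:
```python
from h import *
f=grab('wrist');save(f,'w1');np.savez('w1.npz',**f)
print(f['mount'].round(3),f['fx'])
```

```text
[[ 0.001  0.959  0.283 -0.077]
 [ 0.    -0.283  0.959 -0.158]
 [ 1.    -0.001 -0.001 -0.   ]
 [ 0.     0.     0.     1.   ]] 277.6263440627622
```

View pics/w1.png

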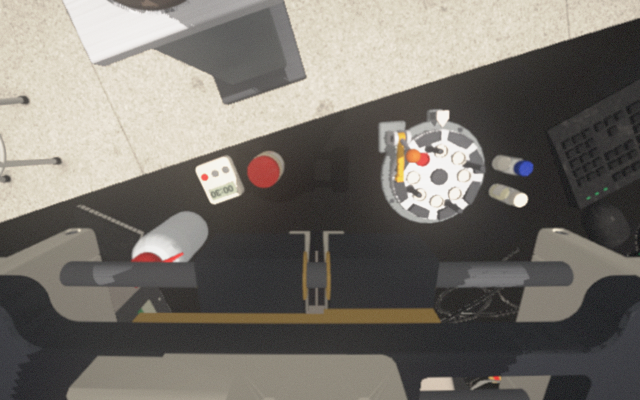

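Emit:
move_arm([
  {"dp": [0, 2, 40], "rotation": [0, 0, 0]},
  {"dp": [0, 8, 40], "rotation": [0, 0, 0]},
  {"dp": [0, 20, 40], "rotation": [0, 0, 0]},
  {"dp": [0, 20, 10], "rotation": [0, 0, 0]},
  {"dp": [0, 0, 0], "rotation": [0, 0, 0]},
])

```text
t: 2.65
eef_pos: [0.4459, 0.2493, 0.2708]
ee_rot: [-1.551, 0.011, -0.3]
force: [-0.2, -1.4, -0.7]
width: 0.0005
```

Run:
```python
from h import *
f=grab('wrist');save(f,'w2');np.savez('w2.npz',**f)
s=arm.get_state();print(s['eef_pos'],s['ee_rot'],np.abs(s['qd']).max())
cv2.imwrite('pics/w2z.png',cv2.resize(f['pixels'][60:285,170:470,::-1],(800,600),interpolation=cv2.INTER_CUBIC))
```

```text
[0.4463457  0.24873356 0.27254001] [-1.54984959  0.01002777 -0.30001111] 0.046828555647628604
```

View pics/w2z.png

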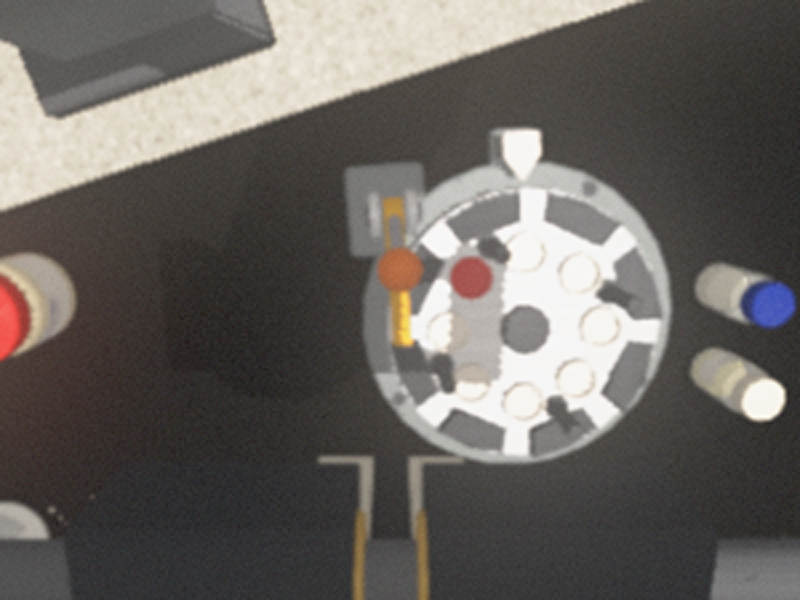

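Run:
```python
from h import *
f=dict(np.load('w2.npz'));k=800/300
g=lambda a,b,z: ray(f,170+(a+.5)/k-.5,60+(b+.5)/k-.5,z)[:2]
pans=np.array([g(a,b,.037) for a,b in((525,251),(579,273),(601,324),(575,377),(522,401),(472,380),(445,330),(471,277))])
c=pans.mean(0);print('axis',c,'r',np.linalg.norm(pans-c,axis=1).round(4))
red=pans[-1]
ang=[np.unwrap([0])[0]]
a=np.arctan2(*(pans-c).T[::-1]);print('pan angs',np.degrees(a).round(1))
p=g(523,180,.037);d=c-p;yaw=np.arctan2(d[1],d[0]);print('pointer',p,np.linalg.norm(d),'yaw',np.degrees(yaw))
ball=g(401,269,.1);print('ball',ball)
def w(x,y): return c+np.array([np.cos(yaw)*x-np.sin(yaw)*y,np.sin(yaw)*x+np.cos(yaw)*y])
print('ball pred',w(-.047,-.068),'hub',g(526,329,.03))
print('wheel deg',(np.degrees(a[-1]-yaw)-225+180)%360-180)
# average wheel: pans
rel=np.degrees(a-yaw); print('rel mod45',((rel+22.5)%45-22.5).round(1))
P=pts(f);bl=(slice(60+235//3+0,60+1),)
u,v=int(170+401/k),int(60+269/k);print('depth ball',P[v-2:v+3,u-2:u+3].reshape(-1,3).mean(0).round(4))
```

```text
axis [0.48013593 0.31895192] r [0.0416 0.0411 0.0423 0.0412 0.0421 0.0404 0.043  0.0406]
pan angs [ 164.7  119.3   75.3   29.5  -15.8  -60.1 -105.7 -150.3]
pointer [0.40434658 0.33811607] 0.07817474364424877 yaw -14.190403441223118
ball [0.42045151 0.26500624]
ball pred [0.41790021 0.26454866] hub [0.48316041 0.3208188 ]
wheel deg -1.156249609130839
rel mod45 [-1.2 -1.5 -0.5 -1.3 -1.7 -0.9 -1.6 -1.2]
depth ball [0.4184 0.2652 0.1098]
```

Emit:
move_arm([
  {"dp": [2, 20, 9], "rotation": [-1.2, -2.8, -0.6]},
  {"dp": [0, 35, 0], "rotation": [0, 0, 0]},
  {"dp": [0, 35, 0], "rotation": [0, 0, 0]},
  {"dp": [0, 30, 0], "rotation": [0, 0, 0]},
  {"dp": [0, 0, 0], "rotation": [0, 0, 0]},
])

```text
t: 3.12
eef_pos: [0.4547, 0.2532, 0.1569]
ee_rot: [-1.563, -0.008, -0.252]
force: [-0.6, -1.1, -0.7]
width: 0.0005
```

```bash
cat >> h.py <<'E'
AX=np.array([.480,.319]);YAW=np.radians(-14.4)
def tofeed(p):
    d=np.array(p[:2])-AX;c,s=np.cos(YAW),np.sin(YAW)
    return np.array([c*d[0]+s*d[1],-s*d[0]+c*d[1]])
def st():
    s=arm.get_state();print('t',round(s['t'],2),'feeder xy mm',(tofeed(s['eef_pos'])*1e3).round(1),'z',(s['eef_pos'][2]*1e3).round(1),'rot deg',np.degrees(s['ee_rot']).round(2),'F',s['force'].round(1))
    return s
def look(n,cam='wrist',box=(170,60,470,285)):
    f=grab(cam);np.savez(n+'.npz',**f);x0,y0,x1,y1=box
    cv2.imwrite(f'pics/{n}.png',cv2.resize(f['pixels'][y0:y1,x0:x1,::-1],(800,int(800*(y1-y0)/(x1-x0))),interpolation=cv2.INTER_CUBIC))
    return f
E
python3 - <<'E'
from h import *
st();look('w3',box=(120,40,520,340))
E
```

```text
t 3.12 feeder xy mm [ -8.2 -70.1] z 156.9 rot deg [-89.57  -0.48 -14.43] F [-0.6 -1.1 -0.7]
```

View pics/w3.png

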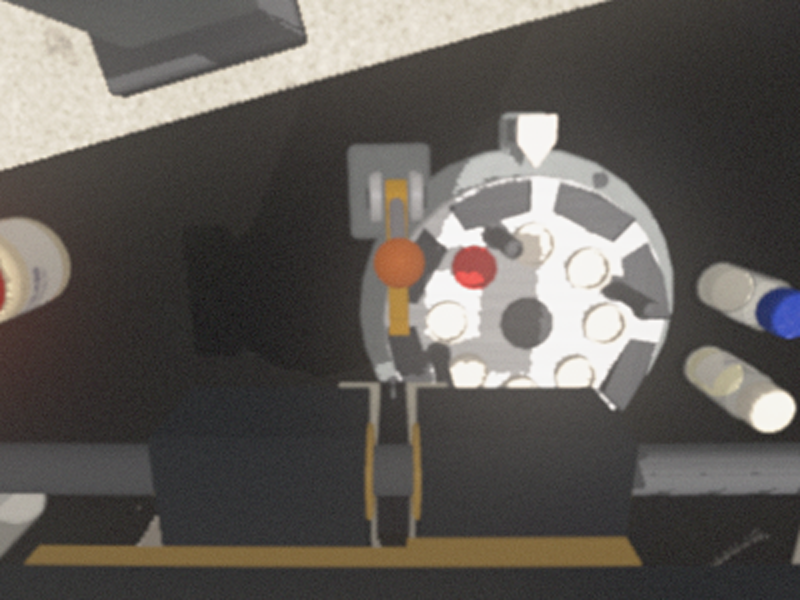

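Emit:
move_arm([
  {"dp": [0, 25, 1], "rotation": [0, 0, 0]},
  {"dp": [0, 25, 1], "rotation": [0, 0, 0]},
  {"dp": [0, 18, 0], "rotation": [0, 0, 0]},
  {"dp": [0, 4, 0], "rotation": [0, 0, 0]},
])

```text
t: 3.5
eef_pos: [0.4644, 0.2583, 0.0993]
ee_rot: [-1.547, -0.021, -0.252]
force: [0.9, -0.1, 0.1]
width: 0.0004
```

Run:
```python
from h import *
st();look('w4',box=(120,40,520,340))
```

```text
t 3.5 feeder xy mm [ -0.1 -62.6] z 99.3 rot deg [-88.66  -1.23 -14.44] F [ 0.9 -0.1  0.1]
```

View pics/w4.png

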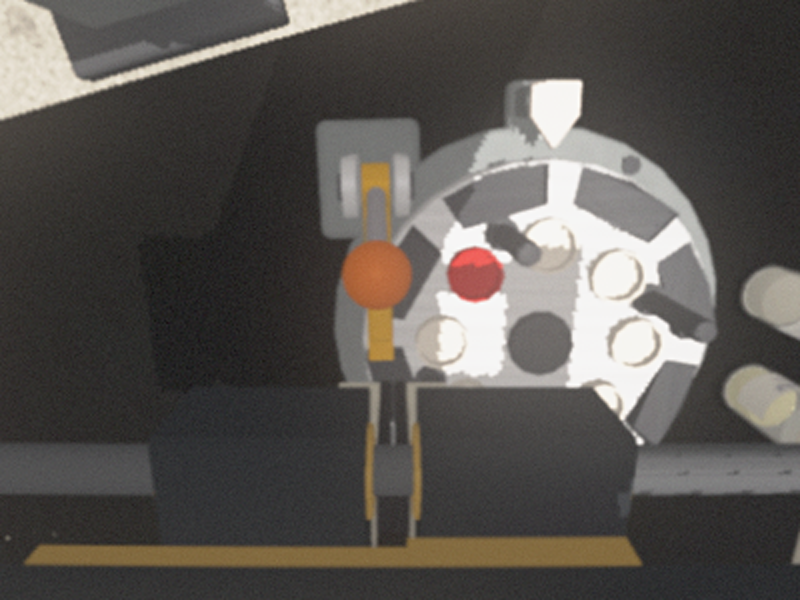

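Emit:
move_arm([
  {"dp": [-6, 6, -5], "rotation": [-1.3, 0, 1.2]},
  {"dp": [0, 4, -1], "rotation": [0, 0, 0]},
  {"dp": [0, 3, 0], "rotation": [0, 0, 0]},
])

```text
t: 3.8
eef_pos: [0.4601, 0.256, 0.0928]
ee_rot: [-1.564, -0.004, -0.251]
force: [0.4, -0.4, 0.8]
width: 0.0003
```

Run:
```python
from h import *
st()
```

```text
t 3.8 feeder xy mm [ -3.6 -66. ] z 92.8 rot deg [-89.63  -0.23 -14.39] F [ 0.4 -0.4  0.8]
```

Emit:
move_arm([
  {"dp": [-10, 6, -2], "rotation": [0, 0, 0]},
  {"dp": [-12, 3, 0], "rotation": [0, 0, 0]},
  {"dp": [-12, 1, 0], "rotation": [0, 0, 0]},
  {"dp": [-12, 0, 0], "rotation": [0, 0, 0]},
])

```text
t: 4.13
eef_pos: [0.4145, 0.2663, 0.0835]
ee_rot: [-1.561, -0.006, -0.254]
force: [0.1, -0.3, -0.1]
width: 0.0004
```

Run:
```python
from h import *
st();look('w5',box=(120,40,520,340))
```

```text
t 4.13 feeder xy mm [-50.3 -67.3] z 83.5 rot deg [-89.47  -0.34 -14.56] F [ 0.1 -0.3 -0.1]
```

View pics/w5.png

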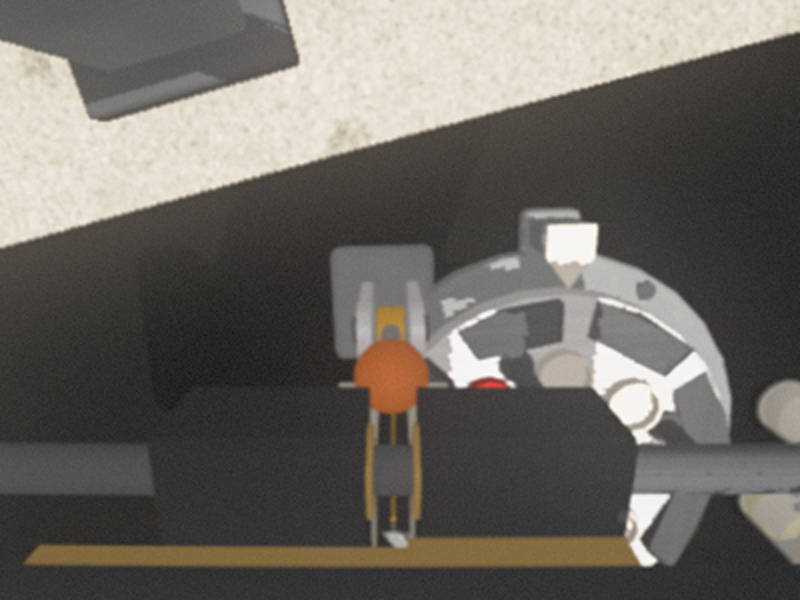

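The finger is behind the ball and is moving it towards −x. I'll keep pushing.

Emit:
move_arm([
  {"dp": [-10, 0, 0], "rotation": [0, 0, 0]},
  {"dp": [-10, 0, 0], "rotation": [0, 0, 0]},
  {"dp": [-4, 0, 0], "rotation": [0, 0, 0]},
])

```text
t: 4.43
eef_pos: [0.3894, 0.2728, 0.0841]
ee_rot: [-1.56, -0.01, -0.25]
force: [49.3, -16.1, -29.0]
width: 0.0003
```

Run:
```python
from h import *
st();look('w6',box=(120,40,520,340));look('s6','side',(230,195,390,315))
```

```text
t 4.43 feeder xy mm [-76.3 -67.3] z 84.1 rot deg [-89.39  -0.59 -14.31] F [ 49.3 -16.1 -29. ]
```

View pics/w6.png

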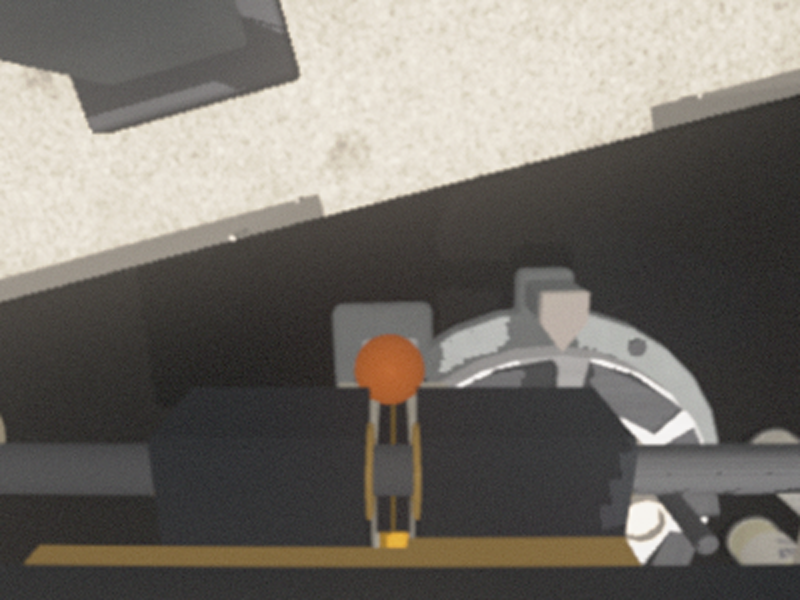

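View pics/s6.png

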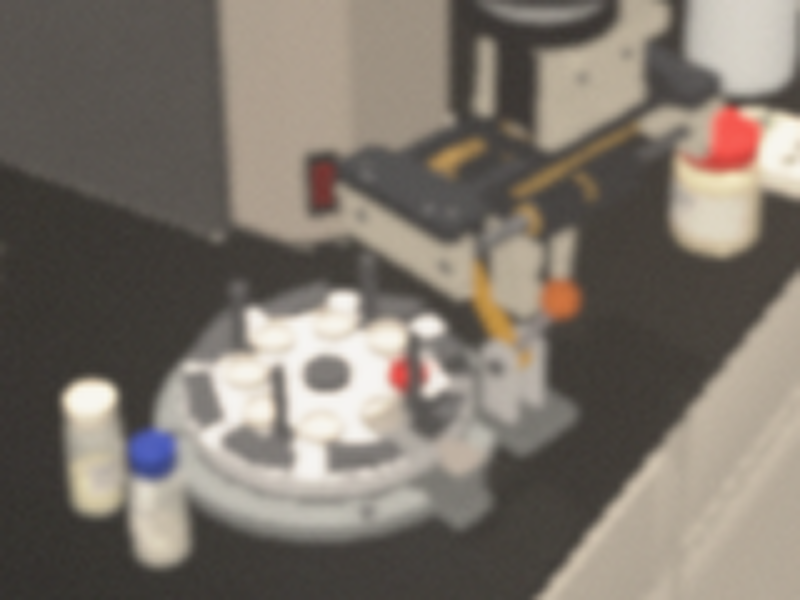

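Pawl is up at its stop, and the finger is pressing hard against it (49 N). I'll back off a little, then go straight up.

Emit:
move_arm([
  {"dp": [5, 0, 0], "rotation": [0, 0, 0]},
  {"dp": [2, 0, 0], "rotation": [0, 0, 0]},
  {"dp": [0, -5, 0], "rotation": [0, 0, 0]},
])

```text
t: 4.78
eef_pos: [0.3965, 0.2699, 0.0889]
ee_rot: [-1.562, -0.012, -0.248]
force: [0.7, -0.5, 0.5]
width: 0.0007
```

Run:
```python
from h import *
st()
```

```text
t 4.78 feeder xy mm [-68.7 -68.3] z 88.9 rot deg [-89.51  -0.68 -14.22] F [ 0.7 -0.5  0.5]
```

Emit:
move_arm([
  {"dp": [0, -20, 0], "rotation": [-0.5, 0, 0.7]},
  {"dp": [0, -30, 0], "rotation": [0, 0, 0]},
  {"dp": [0, -20, 0], "rotation": [0, 0, 0]},
  {"dp": [10, 0, 30], "rotation": [0, 0, 0]},
  {"dp": [10, 0, 40], "rotation": [0, 0, 0]},
])

```text
t: 5.2
eef_pos: [0.4277, 0.3293, 0.165]
ee_rot: [-1.572, 0.004, -0.25]
force: [-0.1, 0.6, 0.1]
width: 0.0003
```

Emit:
move_arm([
  {"dp": [2, 0, 35], "rotation": [0, 0, 0]},
  {"dp": [0, 0, 0], "rotation": [0, 0, 0]},
])

```text
t: 5.37
eef_pos: [0.4408, 0.3695, 0.1675]
ee_rot: [-1.566, 0.002, -0.249]
force: [1.8, 0.9, 0.9]
width: 0.0009
```

Run:
```python
from h import *
st();look('w7',box=(120,0,520,300));look('s7','side',(230,195,390,315))
```

```text
t 5.37 feeder xy mm [-50.5  39.2] z 167.5 rot deg [-89.73   0.13 -14.26] F [1.8 0.9 0.9]
```

View pics/w7.png

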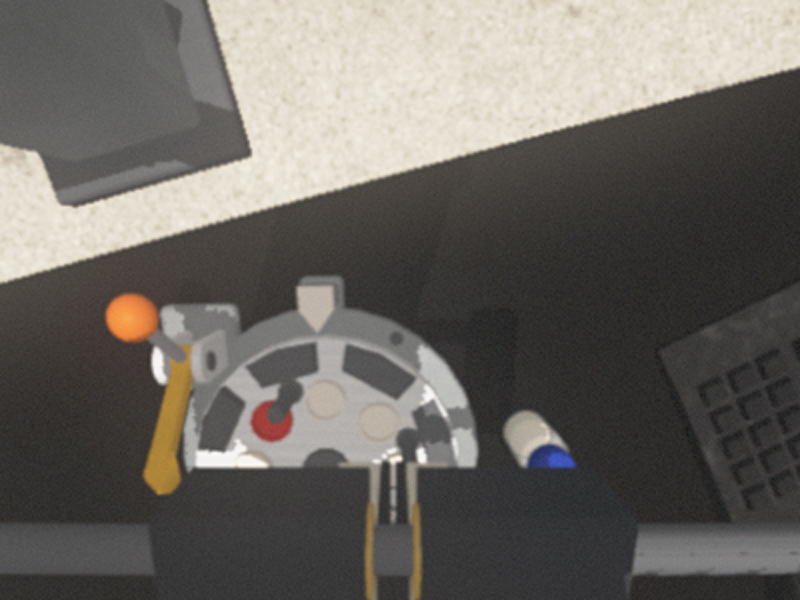

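View pics/s7.png

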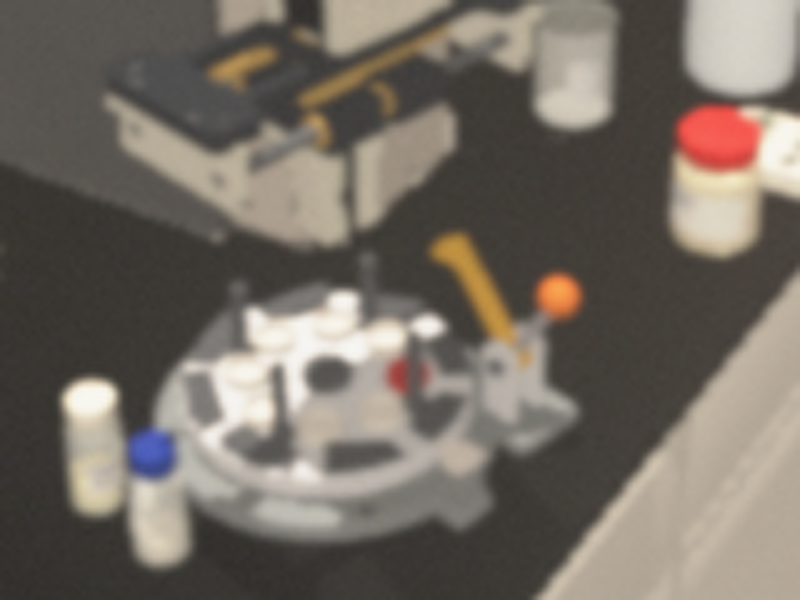

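```bash
cat >> h.py <<'E'
def fw(x,y,z):
    c,s=np.cos(YAW),np.sin(YAW);x,y=x/1e3,y/1e3
    return np.array([AX[0]+c*x-s*y,AX[1]+s*x+c*y,z/1e3])
E
python3 - <<'E'
from h import *
f=dict(np.load('w7.npz'))
for i in range(4):
  for z in(30,75):
    a=np.radians(22.5+90*i-1.2);u,v=proj(f,fw(50*np.cos(a),50*np.sin(a),z));print(i,z,round((u-120)*2),round(v*2))
print([round(c*2) for c in np.array(proj(f,fw(-80,0,37)))-[120,0]])
E
```

```text
0 30 357 537
0 75 352 582
1 30 405 435
1 75 407 467
2 30 288 387
2 75 272 412
3 30 245 494
3 75 223 533
[317, 329]
```

Emit:
move_arm([
  {"dp": [-2, 25, 6], "rotation": [0, 0, 0]},
  {"dp": [-2, 25, 0], "rotation": [0, 0, 0]},
  {"dp": [-1, 20, 0], "rotation": [0, 0, 0]},
  {"dp": [0, 0, 0], "rotation": [0, 0, 0]},
])

```text
t: 5.8
eef_pos: [0.4327, 0.3715, 0.0972]
ee_rot: [-1.566, 0.004, -0.25]
force: [-0.5, -1.1, -0.7]
width: 0.0005
```

Run:
```python
from h import *
st()
```

```text
t 5.8 feeder xy mm [-58.9  39.1] z 97.2 rot deg [-89.72   0.25 -14.32] F [-0.5 -1.1 -0.7]
```

Emit:
move_arm([
  {"dp": [4, 12, 6], "rotation": [0, 0, 0]},
  {"dp": [4, 14, 3], "rotation": [0, 0, 0]},
  {"dp": [4, 10, 0], "rotation": [0, 0, 0]},
  {"dp": [0, 2, 0], "rotation": [0, 0, 0]},
])

```text
t: 6.13
eef_pos: [0.4458, 0.376, 0.0608]
ee_rot: [-1.565, 0.004, -0.249]
force: [0.4, 0.2, 0.1]
width: 0.0004
```

Run:
```python
from h import *
st();look('w8',box=(120,60,520,360));look('s8','side',(230,195,390,315))
```

```text
t 6.13 feeder xy mm [-47.3  46.7] z 60.8 rot deg [-89.66   0.24 -14.28] F [0.4 0.2 0.1]
```

View pics/s8.png

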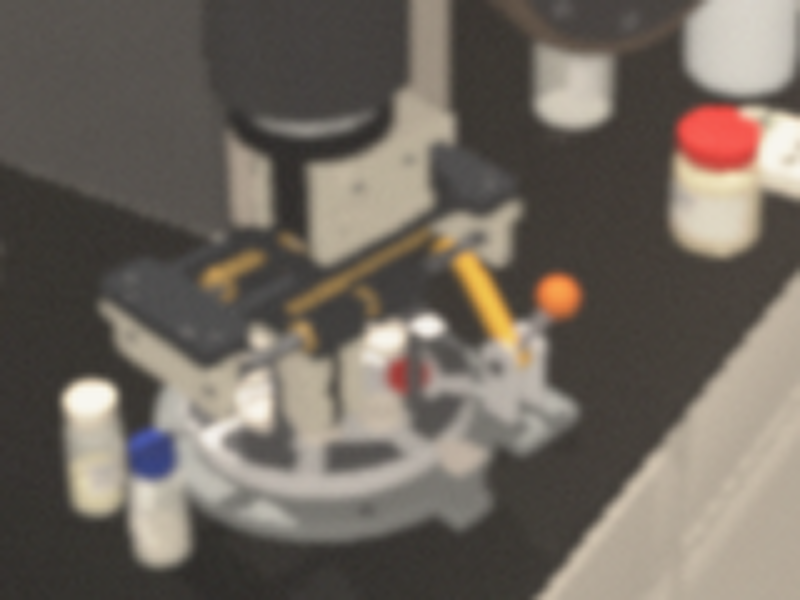

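Emit:
move_arm([
  {"dp": [9, 0, 0], "rotation": [0, 0, 0]},
  {"dp": [9, 0, 0], "rotation": [0, 0, 0]},
  {"dp": [9, 0, 0], "rotation": [0, 0, 0]},
  {"dp": [9, 0, 0], "rotation": [0, 0, 0]},
])

```text
t: 6.57
eef_pos: [0.4824, 0.3704, 0.0645]
ee_rot: [-1.557, 0.003, -0.247]
force: [-2.5, 1.9, -2.2]
width: 0.0006
```

Run:
```python
from h import *
st()
```

```text
t 6.57 feeder xy mm [-10.5  50.4] z 64.5 rot deg [-89.2    0.19 -14.16] F [-2.5  1.9 -2.2]
```

Emit:
move_arm([
  {"dp": [6, 3, -2], "rotation": [-0.5, 0, 0]},
  {"dp": [4, 2, -2], "rotation": [0, 0, 0]},
  {"dp": [0, 0, 0], "rotation": [0, 0, 0]},
])

```text
t: 6.82
eef_pos: [0.4951, 0.3649, 0.0611]
ee_rot: [-1.562, 0.001, -0.248]
force: [-0.8, 1.3, -0.5]
width: 0.0007
```

Run:
```python
from h import *
st();look('w9',box=(120,60,520,360));f=look('c9','scene',(200,215,320,305))
f=look('s9','side',(230,195,390,315))
```

```text
t 6.82 feeder xy mm [ 3.2 48.2] z 61.1 rot deg [-8.949e+01  7.000e-02 -1.422e+01] F [-0.8  1.3 -0.5]
```

View pics/w9.png

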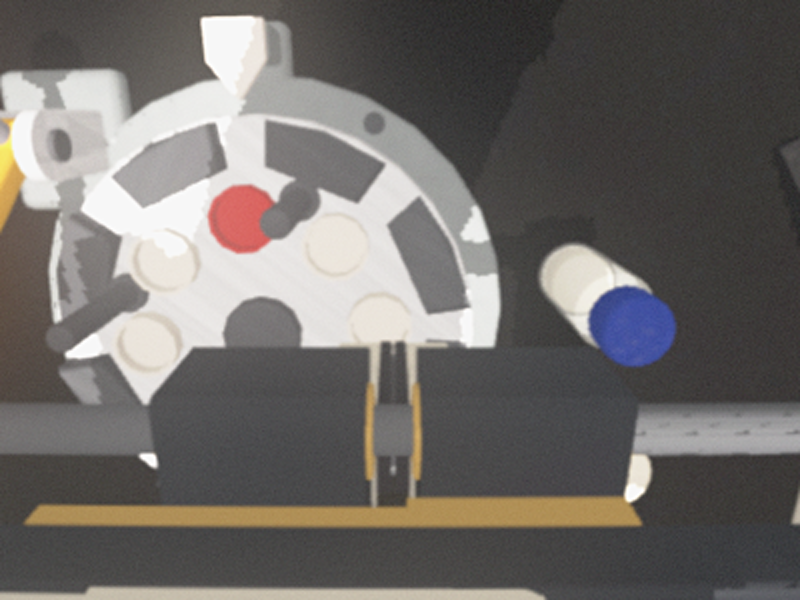

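View pics/c9.png

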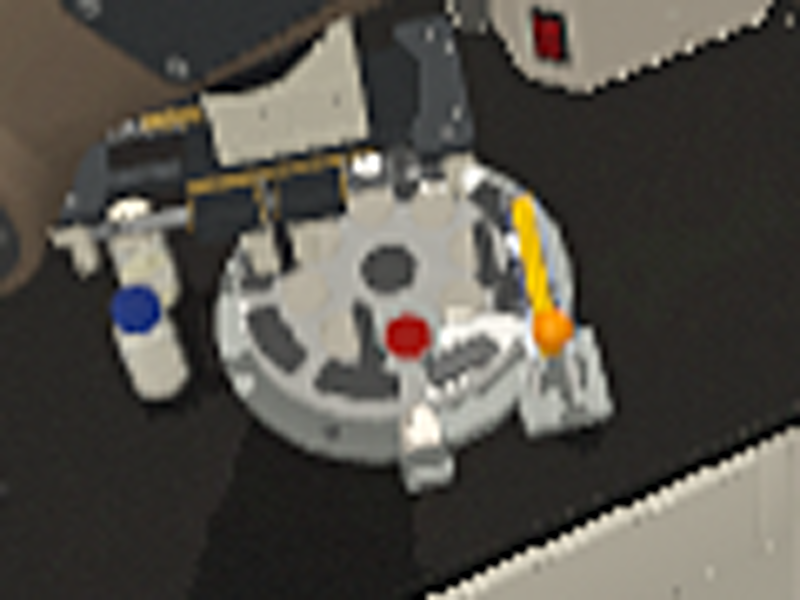

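View pics/s9.png

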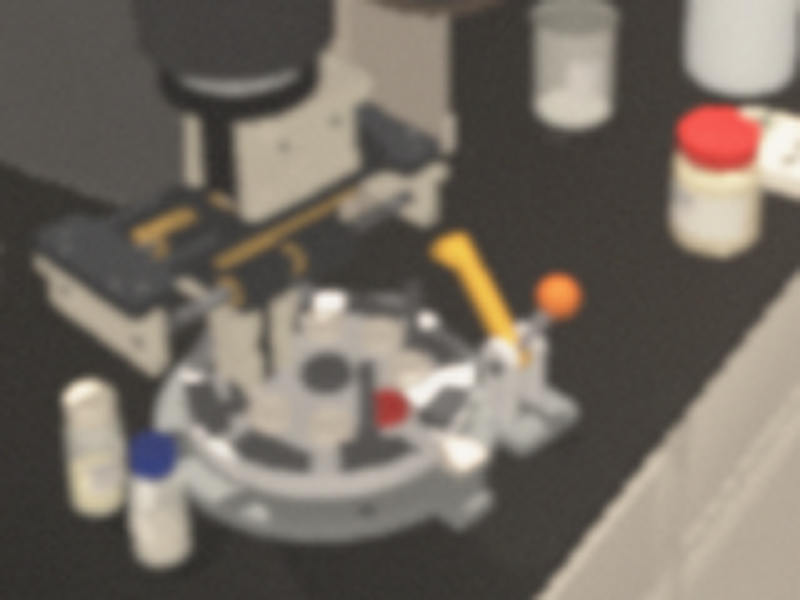

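```bash
cat >> h.py <<'E'
from scipy.optimize import least_squares
def wheel(f,box,red,others,ptr=None,zm=37):
    x0,y0,x1,y1=box;k=800/(x1-x0)
    g=lambda a,b,z: tofeed(ray(f,x0+(a+.5)/k-.5,y0+(b+.5)/k-.5,z/1e3))*1e3
    pr=[red]+others; Q=np.array([g(a,b,zm) for a,b in pr])
    a=np.degrees(np.arctan2(Q[:,1],Q[:,0]));n=np.round((a-a[0])/45)*45
    def res(p): 
        th=np.radians(p[2]+n);return np.r_[Q[:,0]-p[0]-42*np.cos(th),Q[:,1]-p[1]-42*np.sin(th)]
    s=least_squares(res,[0,0,a[0]]);print('center',s.x[:2].round(2),'red ang',(s.x[2]%360).round(2),'rms',np.sqrt(np.mean(s.fun**2)).round(2))
    if ptr:
        q=g(*ptr,37)-s.x[:2];pa=np.degrees(np.arctan2(q[1],q[0]))%360;print('ptr',pa.round(2),np.linalg.norm(q).round(1),'red-ptr',(s.x[2]%360-pa).round(2))
E
python3 - <<'E'
from h import *
f=dict(np.load('w9.npz'))
wheel(f,(120,60,520,360),(244,218),[(337,243),(166,260),(149,342)],(240,97))
E
```

```text
center [0.21 2.89] red ang 185.52 rms 0.48
ptr 182.14 79.4 red-ptr 3.38
```

Emit:
move_arm([
  {"dp": [2, 0, 0], "rotation": [0, 0, 0]},
  {"dp": [0.5, 0, 0], "rotation": [0, 0, 0]},
  {"dp": [0, 0, 0], "rotation": [0, 0, 0]},
])

```text
t: 7.22
eef_pos: [0.4957, 0.3638, 0.0611]
ee_rot: [-1.564, 0.002, -0.247]
force: [-0.7, 0.6, 0.7]
width: 0.0004
```

Run:
```python
from h import *
st();look('w10',box=(120,60,520,360))
```

```text
t 7.22 feeder xy mm [ 4.1 47.3] z 61.1 rot deg [-89.58   0.13 -14.17] F [-0.7  0.6  0.7]
```

View pics/w10.png

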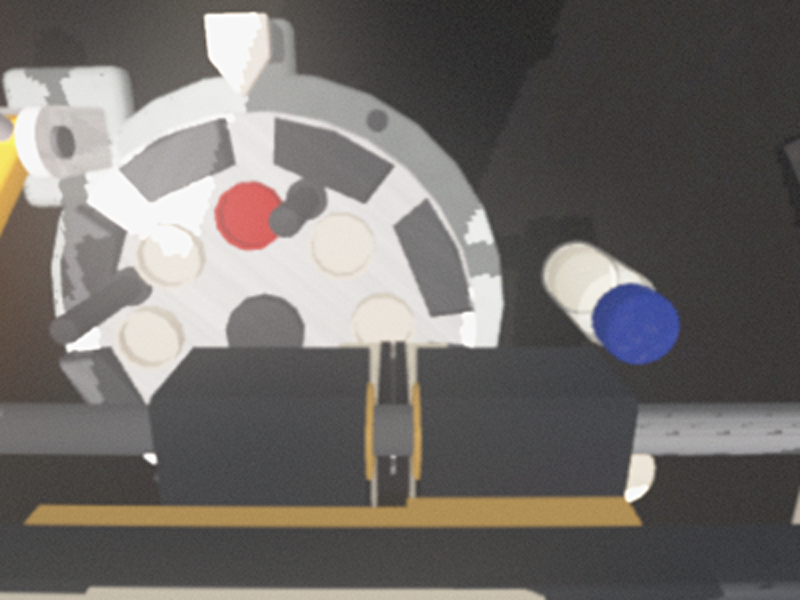

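Run:
```python
from h import *
f=dict(np.load('w10.npz'))
wheel(f,(120,60,520,360),(249,216),[(342,244),(171,253),(151,336)],(243,96))
```

```text
center [0.36 2.56] red ang 183.51 rms 0.71
ptr 182.01 78.9 red-ptr 1.5
```

Emit:
move_arm([
  {"dp": [-6, 0, 0], "rotation": [0, 0, 0]},
  {"dp": [-8, 0, 0], "rotation": [0, 0, 0]},
  {"dp": [0, -30, 0], "rotation": [0, 0, 0]},
  {"dp": [0, -35, 0], "rotation": [0, 0, 0]},
  {"dp": [0, -35, 0], "rotation": [0, 0, 0]},
])

```text
t: 7.68
eef_pos: [0.4754, 0.3623, 0.1547]
ee_rot: [-1.58, 0.01, -0.249]
force: [-0.0, 0.9, -0.2]
width: 0.0007
```

Emit:
move_arm([
  {"dp": [-35, -5, -15], "rotation": [0, 0, 0]},
  {"dp": [-35, 0, -25], "rotation": [0, 0, 0]},
  {"dp": [-35, 0, -25], "rotation": [0, 0, 0]},
  {"dp": [0, 0, 0], "rotation": [0, 0, 0]},
])

```text
t: 8.02
eef_pos: [0.3569, 0.3271, 0.1681]
ee_rot: [-1.569, 0.004, -0.25]
force: [-0.5, -0.6, -1.1]
width: 0.0003
```

Run:
```python
from h import *
st();look('c11','scene',(200,215,320,305));look('s11','side',(230,195,390,315));look('w11',box=(120,60,520,360))
```

```text
t 8.02 feeder xy mm [-121.2  -22.7] z 168.1 rot deg [-89.9    0.24 -14.32] F [-0.5 -0.6 -1.1]
```

View pics/c11.png

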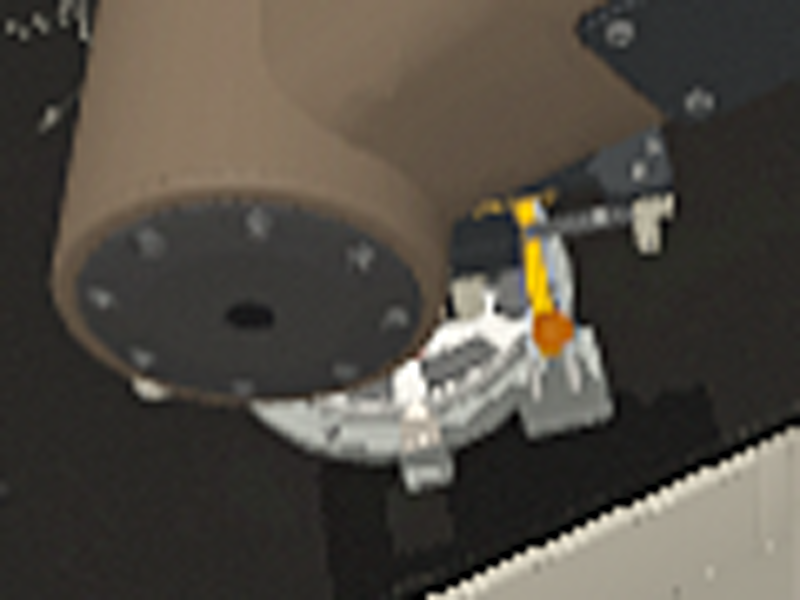

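View pics/s11.png

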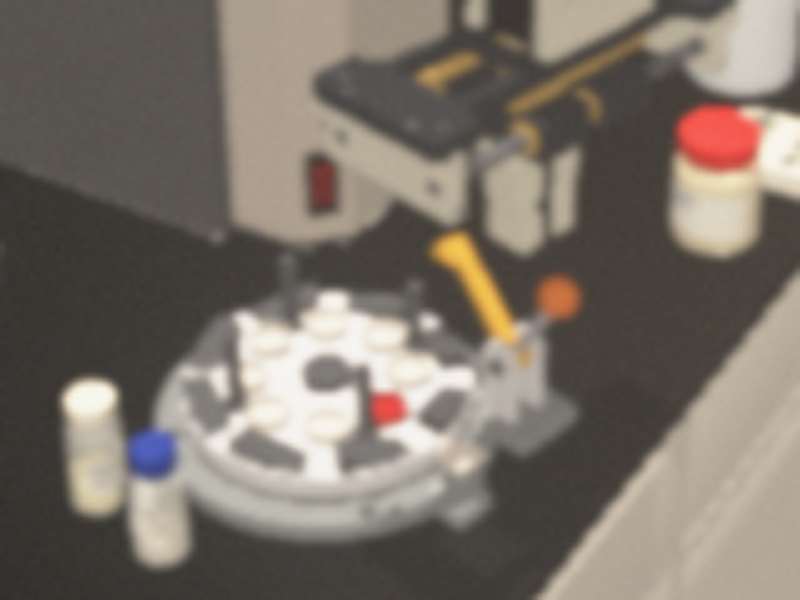

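Emit:
move_arm([
  {"dp": [-6, 0, -22], "rotation": [0, 0, 0]},
  {"dp": [-7, 0, -22], "rotation": [0, 0, 0]},
  {"dp": [0, 20, 0], "rotation": [0, 0, 0]},
  {"dp": [0, 20, 0], "rotation": [0, 0, 0]},
  {"dp": [0, 0, 0], "rotation": [0, 0, 0]},
])

```text
t: 8.58
eef_pos: [0.3409, 0.294, 0.128]
ee_rot: [-1.564, -0.0, -0.25]
force: [-0.5, -0.9, 0.7]
width: 0.0004
```

Run:
```python
from h import *
st()
```

```text
t 8.58 feeder xy mm [-128.5  -58.8] z 128.0 rot deg [-8.962e+01 -1.000e-02 -1.431e+01] F [-0.5 -0.9  0.7]
```

Emit:
move_arm([
  {"dp": [-5, 8, -6], "rotation": [0, 0, 0]},
  {"dp": [-2, 16, -4], "rotation": [0, 0, 0]},
  {"dp": [0, 14, 0], "rotation": [0, 0, 0]},
  {"dp": [0, 2, 0], "rotation": [0, 0, 0]},
])

```text
t: 8.92
eef_pos: [0.3349, 0.2887, 0.0882]
ee_rot: [-1.565, -0.002, -0.251]
force: [0.2, -0.6, 0.5]
width: 0.0008
```

Run:
```python
from h import *
st();look('s12','side',(270,195,390,285))
```

```text
t 8.92 feeder xy mm [-133.   -65.4] z 88.2 rot deg [-89.67  -0.1  -14.41] F [ 0.2 -0.6  0.5]
```

View pics/s12.png

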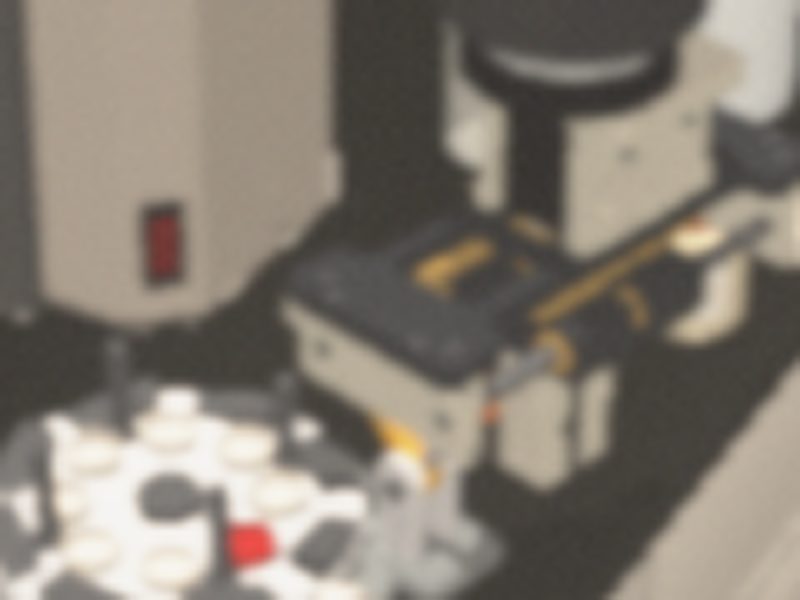

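Emit:
move_arm([
  {"dp": [9, 0, -2], "rotation": [0, 0, 0]},
  {"dp": [10, 0, 0], "rotation": [0, 0, 0]},
  {"dp": [10, 0, 0], "rotation": [0, 0, 0]},
  {"dp": [10, 0, 0], "rotation": [0, 0, 0]},
  {"dp": [8, 0, 0], "rotation": [0, 0, 0]},
])

```text
t: 9.38
eef_pos: [0.3862, 0.2776, 0.0929]
ee_rot: [-1.562, -0.004, -0.248]
force: [0.1, 0.4, 0.1]
width: 0.0003
```

Run:
```python
from h import *
st();look('s13','side',(270,195,390,285));look('c13','scene',(200,215,320,305))
```

```text
t 9.38 feeder xy mm [-80.5 -63.5] z 92.9 rot deg [-89.49  -0.24 -14.23] F [0.1 0.4 0.1]
```

View pics/s13.png

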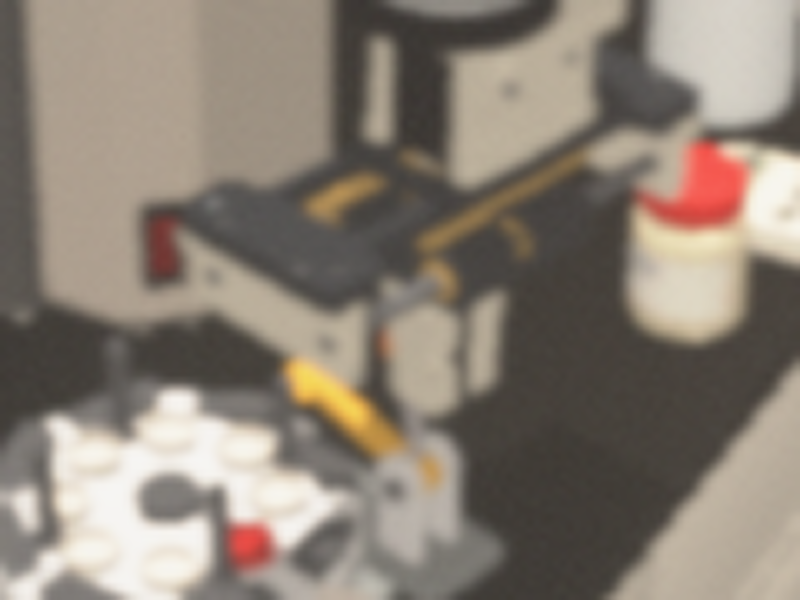

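View pics/c13.png

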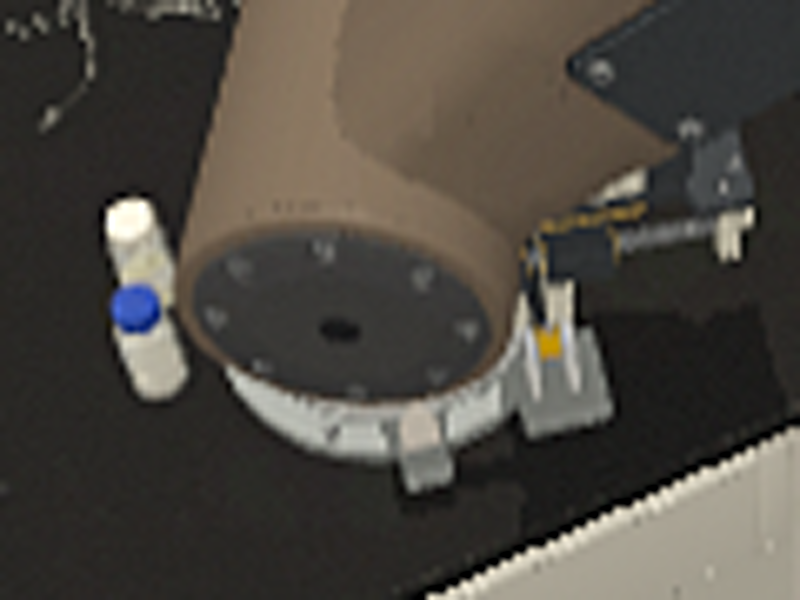

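The pawl is falling past centre. I'll withdraw the finger backward and up, then look at the result.

Emit:
move_arm([
  {"dp": [-10, 0, 0], "rotation": [0, 0, 0]},
  {"dp": [-10, 0, 0], "rotation": [0, 0, 0]},
  {"dp": [-5, -30, 0], "rotation": [0, 0, 0]},
  {"dp": [0, -35, 0], "rotation": [0, 0, 0]},
  {"dp": [0, -35, 0], "rotation": [0, 0, 0]},
])

```text
t: 9.9
eef_pos: [0.3556, 0.2785, 0.1888]
ee_rot: [-1.577, 0.001, -0.254]
force: [0.7, 0.6, 1.2]
width: 0.0004
```

Run:
```python
from h import *
st();look('s14','side',(230,195,390,315));look('w14',box=(120,60,520,360))
```

```text
t 9.9 feeder xy mm [-110.4  -70.2] z 188.8 rot deg [-9.034e+01  7.000e-02 -1.456e+01] F [0.7 0.6 1.2]
```

View pics/s14.png

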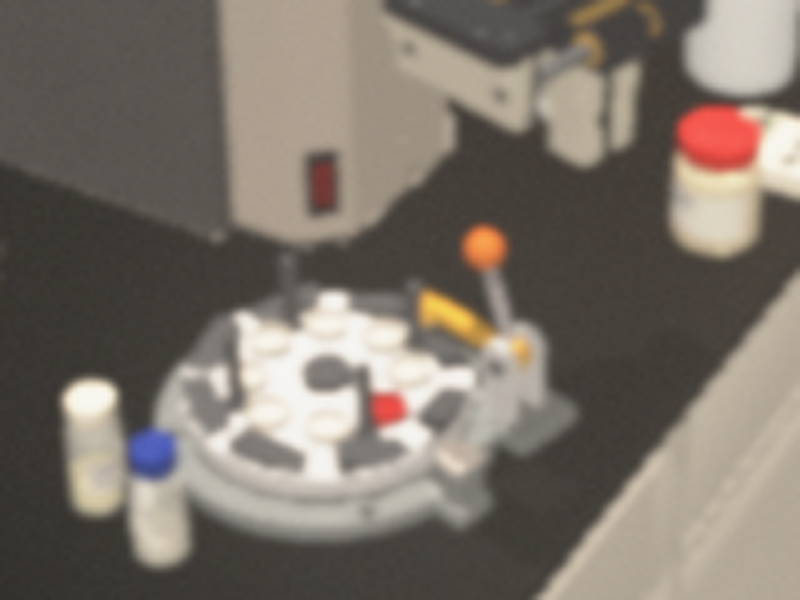

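View pics/w14.png

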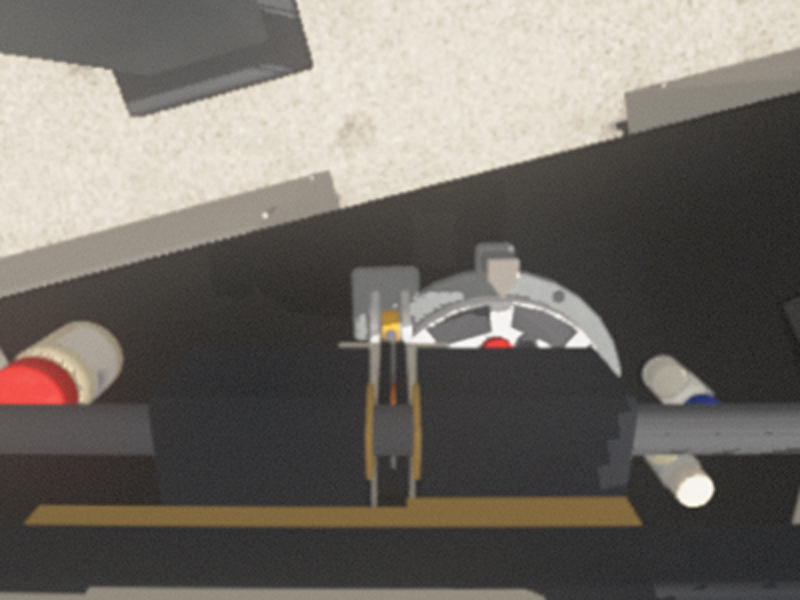

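Pawl is down, with the ball back at (485,246) in the crop. I'll check it precisely against the start picture and take a clear top view for the wheel angle.

Emit:
move_arm([
  {"dp": [10, -30, 0], "rotation": [0, 0, 0]},
  {"dp": [30, -30, 0], "rotation": [0, 0, 0]},
  {"dp": [35, -20, 0], "rotation": [0, 0, 0]},
  {"dp": [20, 0, 0], "rotation": [0, 0, 0]},
  {"dp": [0, 0, 0], "rotation": [0, 0, 0]},
])

```text
t: 10.42
eef_pos: [0.4468, 0.2586, 0.2803]
ee_rot: [-1.561, -0.005, -0.244]
force: [-0.7, 0.1, -0.6]
width: 0.0004
```

Run:
```python
from h import *
st();look('w15',box=(170,60,470,285));look('s15','side',(230,195,390,315));look('c15','scene',(200,215,320,305))
for n,b,box in(('side','s15',(310,235,340,252)),):
    for nm in('side0','s15'):
        f=dict(np.load(nm+'.npz'));hsv=cv2.cvtColor(f['pixels'],cv2.COLOR_RGB2HSV).astype(int)
        x0,y0,x1,y1=box;h=hsv[y0:y1,x0:x1];m=(h[...,0]>=5)&(h[...,0]<=15)&(h[...,1]>130)&(h[...,2]>100)
        v,u=np.nonzero(m);print(nm,len(u),u.mean()+x0,v.mean()+y0)
f=dict(np.load('side0.npz'))
for s in(0,.06,.12):
    a=np.radians(70)+s;print(s,proj(f,fw(-68+60*np.cos(a),-68,44+60*np.sin(a))))
```

```text
t 10.42 feeder xy mm [-17.2 -66.8] z 280.3 rot deg [-89.43  -0.28 -13.97] F [-0.7  0.1 -0.6]
side0 64 326.21875 243.875
s15 52 326.34615384615387 244.25
0 (np.float64(326.74605798527665), np.float64(244.9538293899133))
0.06 (np.float64(327.7085517287607), np.float64(245.14122304643527))
0.12 (np.float64(328.6927527516247), np.float64(245.4070974345384))
```

View pics/w15.png

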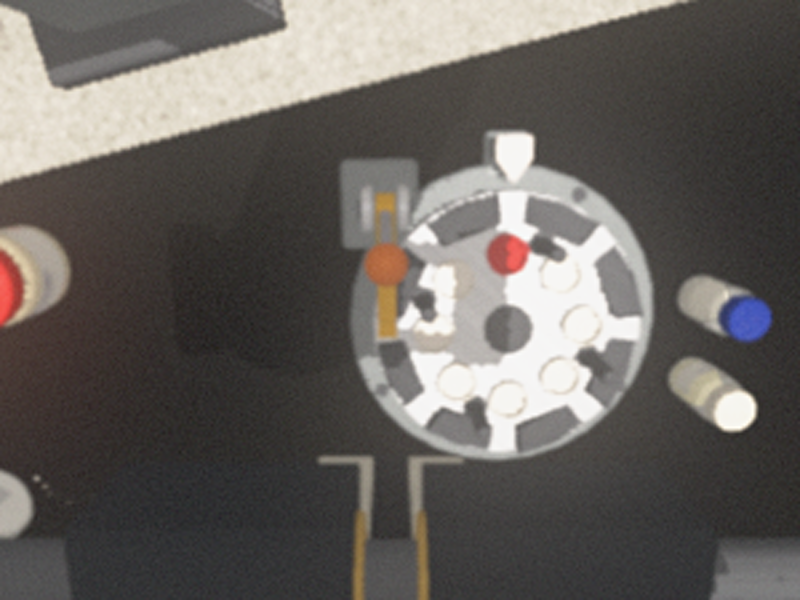

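View pics/c15.png

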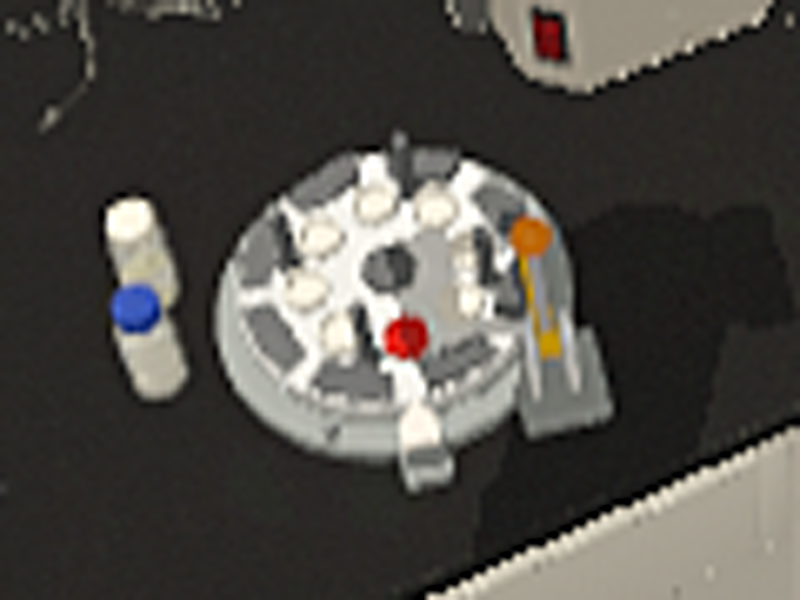

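Run:
```python
from h import *
b=(170,60,470,285)
wheel(dict(np.load('w15.npz')),b,(507,253),[(559,275),(581,323),(558,376),(507,399),(457,380)],(513,180))
wheel(dict(np.load('w2.npz')),b,(471,277),[(525,251),(579,273),(601,324),(575,377),(522,401),(472,380),(445,330)],(523,180))
def ball(nm,box):
    f=dict(np.load(nm+'.npz'));h=cv2.cvtColor(f['pixels'],cv2.COLOR_RGB2HSV).astype(int);x0,y0,x1,y1=box;h=h[y0:y1,x0:x1]
    m=(h[...,0]>=5)&(h[...,0]<=15)&(h[...,1]>130)&(h[...,2]>100);v,u=np.nonzero(m);print(nm,len(u),u.mean()+x0,v.mean()+y0)
for n in('scene0','c15'):ball(n,(270,240,290,256))
f=dict(np.load('scene0.npz'))
for s in(0,.06):
    a=np.radians(70)+s;print(s,proj(f,fw(-68+60*np.cos(a),-68,44+60*np.sin(a))))
```

```text
center [ 0.52 -0.17] red ang 183.24 rms 0.73
ptr 180.49 80.1 red-ptr 2.75
center [ 0.14 -0.01] red ang 223.99 rms 0.71
ptr 180.21 78.2 red-ptr 43.78
scene0 7 278.7142857142857 249.42857142857142
c15 13 279.15384615384613 249.76923076923077
0 (np.float64(279.84286299952663), np.float64(251.11603202726656))
0.06 (np.float64(279.9971625963705), np.float64(251.77719674259157))
```

Run:
```python
from h import *
def polar(nm,off,z):
    f=dict(np.load(nm+'.npz'));g=cv2.cvtColor(f['pixels'],cv2.COLOR_RGB2GRAY).astype(np.float32)
    th=np.radians(np.arange(0,360,.25));r=np.arange(61,74,1.)
    M=np.array([[proj(f,fw(off[0]+a*np.cos(t),off[1]+a*np.sin(t),z)) for t in th] for a in r],np.float32)
    return cv2.remap(g,M[...,0],M[...,1],cv2.INTER_CUBIC)
A=polar('w2',(.14,0),36);B=polar('w15',(.52,-.17),36)
norm=lambda a:(a-a.mean(1,keepdims=True))/a.std(1,keepdims=True)
for lo,hi in((-180,180),(0,100),(60,160),(-60,40),(-100,0)):
    best=[]
    th=np.arange(0,360,.25);T=(th+180)%360-180;k=(T>=lo)&(T<hi)&~((T<-85)&(T>-150))
    for d in np.arange(-12,12,.25):
        S=np.roll(A,int(round(d/.25)),1)[:,k];best.append((np.mean(norm(S)*norm(B[:,k])),d))
    print(lo,hi,max(best))
b=(312,234,342,256)
for n,s,(x0,y0,x1,y1) in(('side0','s15',(312,232,342,272)),('scene0','c15',(272,240,290,270))):
    a=[cv2.cvtColor(dict(np.load(q+'.npz'))['pixels'],cv2.COLOR_RGB2HSV)[y0:y1,x0:x1,1].astype(np.float32) for q in(n,s)]
    print(n,cv2.phaseCorrelate(*a,cv2.createHanningWindow(a[0].shape[::-1],cv2.CV_32F)))
```

```text
-180 180 (np.float32(0.96457505), np.float64(4.5))
0 100 (np.float32(0.98512083), np.float64(4.75))
60 160 (np.float32(0.98705226), np.float64(4.75))
-60 40 (np.float32(0.97739935), np.float64(4.5))
-100 0 (np.float32(0.9416398), np.float64(4.0))
side0 ((-0.10416107307356093, 0.16270394134563304), 0.9282290780544281)
scene0 ((0.0779503580993488, 0.09269819456816819), 1.0107253467595136)
```

The checks agree. The wheel is about −0.73 to −0.74 rad, inside the −0.88 to −0.66 window. The pawl's picture position differs by no more than 0.2 px from its lowered start. The arm is clear and nothing else has moved, so I'm handing in.

Run:
```python
from h import *
print(arm.job_done())
```

```text
the job is handed in; nothing more can be done
None
```

I finished the job and handed it in at about 10.6 s on the robot's clock. No verdict was reported. I flipped the pawl up by pushing the orange ball with the shut fingers, pushed the wheel back one notch by peg_1, then pushed the ball the other way so the pawl dropped into its notch.

**Last checks:**
- **Wheel:** it stands at about −0.73 to −0.74 rad, uncertain by about ±0.02. That is inside the −0.88 to −0.66 window but about 2.75° short of the notch middle. The reading just before I let go of the peg put it only 1.5° short; whether it moved about 1° or this is measuring error, I can't say. The start-to-end comparison of the teeth gave a turn of about −40.5°, in line with the later figure. I left it there because the window was still met.
- **Pawl:** it is down. The side and scene cameras show its position within 0.2 pixels of where it lay at the start.
- **Contact and bystanders:** the gripper was clear above the feeder at hand-in. I saw no movement of the things round the feeder in the camera pictures, but I did not measure it.

**One hiccup:** while lifting the pawl I pressed against its stop with about 50–60 N at the fingertip for a moment, then backed off. That is below the 120 N wrist limit.

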